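# Jar from the tilt-out bin

## Task

On this lab bench, swing the blue tilt-out bin of the small rack fully forward by its top bar, then reach into its open mouth, scoop out the amber jar and set it down gently (not dropped) in the white tray. Leave the blue bin tipped out and keep the red bin as it is.

Things in the scene. Friction and masses are not known exactly. Their poses are not given: they have to be found in the camera images.
- blue_pull (a point): Centre of the blue pull bar (level, 10 mm round, 90 long, posts at its ends) 45 mm above the top edge of the BLUE bin's front panel; shut, it is 155 mm above the bench. Axes turn with the bin: y along the bar, z up the panel (vertical when shut), x into the bin. Hinge: along y, 125 mm below the bar (z -125, x +2). The bar swings towards the robot to a stop at 1.15 rad; stiff, stays put, about 3 N.
- jar: Amber glass jar with white screw cap, diameter 34, length 40 mm, 50 g, lying across the blue bin. Origin at its centre; y is its axis, cap at +y. Hidden under the rack's roof (110 mm above the bench, from 25 mm behind the shut panel) until the bin is tipped out; it then rolls to the corner of floor and panel, clear of the roof. Grip its flat ends from above; 25 mm is free beside each.
- tray: Fixed white open tray, 160 (x) by 170 (y) by 30 mm high, walls and floor 5 mm thick. Origin at the centre of its underside, on the bench; z up.
- red_pull (a point): Centre of the red pull bar on the RED bin beside the blue one in the same rack, left or right of it: same build, sizes and axes. Each bin is 142 mm wide outside, 134 inside; front panel 4 mm thick, ending 80 mm from the hinge; floor 20 mm from the hinge, 48 mm deep; side walls up to 68. To be left as it is.

How it is judged:
On the way, in this order (a step that is already met when the one before it is completed fails the run):
1. the blue bin is swung fully forward (tilt over 0.95 rad), the jar still in it (angle between blue_pull's own z axis and vertical above 0.95 rad and height (world z) of jar below 0.1 m), for 0.2 s.
2. the jar is lifted out of the bin's mouth by the fingers (its centre over 0.11 m high) (height (world z) of jar above 0.11 m and contact force between the fingers and jar above 1 N), for 0.1 s.
At the end, for the whole second after the job is handed in: The jar lies at rest on the tray's floor, inside its walls (centre less than 32 mm above the bench), released; the blue bin is still tipped out (over 0.9 rad) and the red bin's bar is within 30 mm of where it was (x of jar in the frame of tray between -0.075 and 0.075 m and y of jar in the frame of tray between -0.08 and 0.08 m and z of jar in the frame of tray below 0.032 m and linear speed of jar below 0.03 m/s and angle between blue_pull's own z axis and vertical above 0.9 rad and distance of red_pull from where it was at the start of the episode below 0.03 m); the robot touches nothing.
It fails at once if the red bin is swung (its bar moves more than 40 mm) (distance of red_pull from where it was at the start of the episode above 0.04 m).
It fails at once if the jar is dropped (falls unheld faster than 0.9 m/s, about 40 mm) (linear speed of jar above 0.9 m/s and contact force between the fingers and jar below 0.05 N).
It also fails if it takes over 51 s, if anything falls off the work surface, if the arm or the gripper's body presses on something with over 40 N, if the wrist force passes 120 N, or if a joint passes its speed limit or range.

## Robot

A 7-joint arm with a two-finger parallel gripper is mounted at the origin on the work surface. World frame = base frame: x ahead of the robot, y to its left, z up, the work surface at z = 0. Lengths are in m, angles in rad, forces in N, time in s.
With the tool pointing down it reaches from about 0.425 to 0.875 m from the base axis. Payload 4.7 kg.
Tool frame: the origin (TCP) lies between the finger pads; the fingertips stand finger_overhang ahead of it and the grasp point (between the pads) lies 2 mm behind it (finger_overhang is the distance from the TCP to the fingertips, in m); z points along the fingers, y is the line along which they close (so a half turn about z gives the same grasp; the last joint's range is limited). The gripper opens to 85 mm and grips with 20 to 120 N. Pads are 22 mm wide; open, the fingers measure 114 mm over their backs; the gripper's body (76 mm by 85 mm) begins 54 mm behind the grasp point. The pads swing forward as they close: fully open they stand 13 mm farther back than shut.
Start: joints at [-1.235, 0.321, -0.07, 1.45, 0.023, 1.371, -0.057], TCP at [0.206, 0.617, 0.248] pointing down, gripper open.
Joint ranges: [-2.86, 2.86], [-0.3, 2.09], [-1.38, 1.24], [0.06, 2.45], [-1.56, 4.7], [0.09, 2.05], [-2.69, 2.69]. Speed limits (rad/s): [2.57, 2.57, 3.14, 3.14, 3.14, 3.14, 3.14].

## Interface

Orientations are given as a unit quaternion [w, x, y, z].
In Python, from plant import move_to, line_to, set_joints, gripper_open, clamp, wait, inverse_kinematics, state, capture, MotionError, close_job, finger_overhang gives the robot as it stands. Calls block until the motion is done:
- move_to(position, orientation): joint-space move of the TCP to a pose.
- line_to(position, rotation=None, rate=0.15, f_stop=None): straight line of the TCP; rotation=None keeps the orientation; rate is the mean speed in m/s. With f_stop (N) it stops when the force on the tool has changed by that much, and returns True; else False.
- set_joints(angles): joint-space move.
- gripper_open() and clamp(newtons=None): open the fingers fully, or close them until they stop; newtons is the grip in N (None keeps the last).
- wait(seconds).
- inverse_kinematics(position, orientation): joint angles nearest the present ones, or None.
- state(): the state.
- capture(name): name is "scene" or "top" or "wrist"; returns a dict with "color" (420x560x3 uint8, red, green, blue), "camera_matrix" (3x3 intrinsics, pixels), "R" (3x3) and "t" (3): a world point X has camera coordinates R X + t. Camera axes: x right, y down, z forward; pixel columns grow to the right and rows downward; lengths in m; the calibration is good to about 2 mm. A picture is of the moment at which its call begins. There is no depth.
A pose or a line that the arm cannot do raises MotionError and nothing moves.
- close_job(): hands the job in; it is judged then, once.
The state is a dict: "t": time; "joints": joint angles; "qvel": joint speeds; "tau": joint torques, N m; "ee_pos": TCP position; "ee_rot": TCP orientation; "contact_force": force on the tool from outside, world axes, zero at the start; "moment": the same for the moment, N m; "finger_gap": finger opening in m; "grip_force": force on a finger pad.
Only numpy, scipy, OpenCV 4.12 (cv2) and the standard library are available. Lean on these libraries where they do the work, as an engineer would, in place of code of your own. Each camera call takes 0.05 s, during which the arm holds its last target. There are 200 camera calls.

## Working session

There is one attempt and no reset: what is moved stays moved. The work goes in short steps, each a Python script; the robot and the scene stay as the last script left them, time stands still between calls to the robot, and variables do not carry over. Pictures are saved under pics/ and viewed, at most 11 in all, crops included, and the job is handed in when it is done.

```bash
ls; mkdir -p pics
python3 - <<'E'
from plant import *
import cv2,numpy as np,pickle
d={n:capture(n) for n in("scene","top")}
pickle.dump(d,open('cap0.pkl','wb'))
for n in d: cv2.imwrite(f'pics/{n}0.png',d[n]['color'][:,:,::-1])
print(state(),finger_overhang)
E
```

```text
pics
{'t': 0.1, 'joints': array([-1.23488315,  0.32174393, -0.07008296,  1.45157554,  0.02261203,
        1.37081408, -0.05688746]), 'qvel': array([ 0.00089464, -0.00125261,  0.0005154 , -0.00211813, -0.00015954,
       -0.00147261,  0.00195376]), 'tau': array([ 4.21728350e-05, -4.94877863e+01, -3.83829474e-01, -3.15210199e+01,
        1.30649109e-02,  7.40467454e-03, -3.45747094e-05]), 'ee_pos': array([0.20548825, 0.61617215, 0.24732474]), 'ee_rot': array([-8.70853255e-05,  1.60192547e-01,  9.87085396e-01, -8.72737275e-04]), 'contact_force': array([ 0.58219683,  0.49393374, -0.05146635]), 'moment': array([ 0.01953018,  0.06295397, -0.0266194 ]), 'grip_force': 0.0, 'finger_gap': 0.0852902739606675} 0.017
```

View pics/scene0.png

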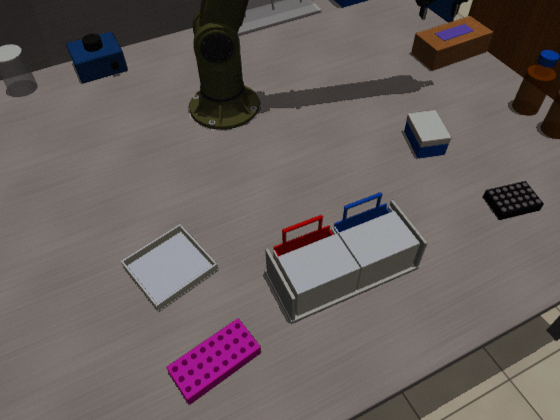

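View pics/top0.png

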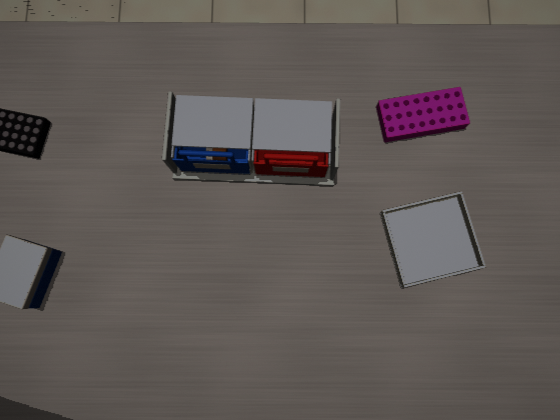

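The scene view shows the blue bar near (362,202), the red bar near (303,224) and the tray near (170,265). In the top view the blue bin is at about (212,160), the red bin at (291,163) and the tray at (433,240). I'll enlarge these areas next.

Run:
```python
import pickle,cv2,numpy as np
d=pickle.load(open('cap0.pkl','rb'))
def crop(n,x,y,w,h,s):
    c=d[n]['color'][y:y+h,x:x+w,::-1]; c=cv2.resize(c,None,fx=s,fy=s,interpolation=cv2.INTER_CUBIC)
    c=cv2.convertScaleAbs(c,alpha=1.6)
    for k in range(0,w,10): cv2.putText(c,str(x+k),(k*s,8),0,.3,(0,255,255)); c[::4,k*s]=(0,255,255)
    for k in range(0,h,10): cv2.putText(c,str(y+k),(0,k*s+4),0,.3,(0,255,255)); c[k*s,::4]=(0,255,255)
    return c
a=crop('scene',270,185,130,70,6); b=crop('top',160,130,130,30,6)
b=crop('top',165,138,130,50,6)[:, :780]
cv2.imwrite('pics/c1.png',cv2.resize(a,(780,420))[:300])
cv2.imwrite('pics/c1.png',np.vstack([a[:300],b]))
for n in d: print(n,d[n]['camera_matrix'].tolist(),d[n]['R'].tolist(),d[n]['t'])
```

```text
scene [[493.46260125575054, 0.0, 279.35929145925064], [0.0, 493.46260125575054, 210.76491733588568], [0.0, 0.0, 1.0]] [[0.4530976391428463, 0.8913646691311592, -0.013097939833382952], [0.6888320904548046, -0.3593973647334413, -0.6295584844812447], [-0.5658735552778937, 0.2762291817447196, -0.7768426858700543]] [-0.17440262 -0.33596991  1.58142972]
top [[483.37456030333124, 0.0, 284.8088344909148], [0.0, 483.37456030333124, 208.57032947582124], [0.0, 0.0, 1.0]] [[0.006060409431104888, -0.9999764374075018, 0.003224293306790593], [-0.9818069243153554, -0.006562176019602226, -0.18976854642513882], [0.1897852333664284, -0.002015558406148669, -0.9818235598723233]] [-0.06097686  0.55902814  0.90355297]
```

View pics/c1.png

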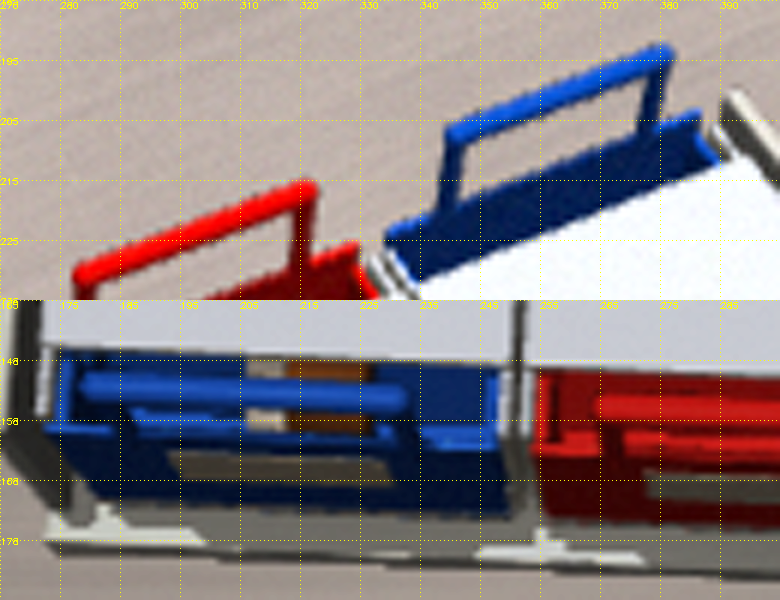

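```bash
cat > geo.py <<'E'
import numpy as np,cv2
def P(c): return c['camera_matrix']@np.c_[c['R'],c['t']]
def tri(a,pa,b,pb):
    X=cv2.triangulatePoints(P(a),P(b),np.float64(pa).reshape(2,1),np.float64(pb).reshape(2,1)).ravel(); return X[:3]/X[3]
def proj(c,X): q=P(c)@np.append(X,1); return q[:2]/q[2]
def ray_z(c,p,z):
    d=c['R'].T@np.linalg.inv(c['camera_matrix'])@[*p,1]; o=-c['R'].T@c['t']; return o+d*(z-o[2])/d[2]
E
python3 - <<'E'
import pickle; from geo import *
np.set_printoptions(precision=4,suppress=True)
d=pickle.load(open('cap0.pkl','rb')); s,t=d['scene'],d['top']
pts={'b-':((344.5,207.2),(232.5,154.3)),'b+':((382.2,193.8),(178.7,152.2)),'r+':((322.5,216.3),(264.5,156)),
't1':((123,265),(462,193)),'t2':((180,229),(484,267)),'t3':((217,268),(404,287)),'t4':((160,306),(382,211))}
for n,(a,b) in pts.items():
    X=tri(s,a,t,b); print(n,X,'err',proj(s,X)-a,proj(t,X)-b)
for b in [(462,193),(484,267),(404,287),(382,211)]: print(ray_z(t,b,.03))
for a in pts.values():
    if a[0][0]<230: print('s',ray_z(s,a[0],.03))
E
```

```text
b- [0.6386 0.0377 0.1563] err [ 0.013  -0.0027] [0.0157 0.0072]
b+ [0.6429 0.1359 0.1539] err [-0.2772  0.0777] [-0.3414 -0.1641]
r+ [ 0.6368 -0.0192  0.1543] err [-0.3633  0.0606] [-0.4306 -0.1939]
t1 [ 0.565  -0.4169  0.1371] err [17.8964  1.1524] [21.1098  5.1374]
t2 [ 0.4701 -0.3579  0.143 ] err [-26.6589  -6.4082] [-29.0689 -17.2547]
t3 [ 0.4402 -0.2841 -0.1274] err [-20.2527  -2.6697] [-21.3057 -12.026 ]
t4 [ 0.5683 -0.3503 -0.0826] err [27.6599 -1.4095] [32.1255  6.007 ]
[ 0.5988 -0.4197  0.03  ]
[ 0.4484 -0.4538  0.03  ]
[ 0.4082 -0.2932  0.03  ]
[ 0.5603 -0.2547  0.03  ]
s [ 0.4641 -0.4556  0.03  ]
s [ 0.4254 -0.2991  0.03  ]
s [ 0.5747 -0.2606  0.03  ]
s [ 0.6085 -0.4117  0.03  ]
```

Triangulation puts the blue bar centre at about (0.641, 0.087, 0.155). The height matches the stated 155 mm and the y axis yaws about -2.4°. The tray is at about (0.51, -0.356). Next I'll hook the bar from behind with closed fingers and follow the arc.

Run:
```python
from plant import *
import numpy as np,cv2,pickle
bar=np.array([.6408,.0868,.155]); ax=np.array([.999,-.042,0]); q=[0,.021,.99978,0]
clamp(20)
def tcp(th,off=.016):
    bx=.002+.125*-np.sin(th)-.002*np.cos(th); bz=.030+.125*np.cos(th)-.002*np.sin(th)
    return bar+ax*(bx+off)+[0,0,bz-.155-.003]
p=tcp(0,.023)
move_to(p+[0,0,.06],q); line_to(p,rate=.08)
for th in np.linspace(.15,1.05,7):
    hit=line_to(tcp(th),rate=.08,f_stop=25)
    print(round(th,2),hit,state()['contact_force'].round(1))
    if hit: break
else:
    print(line_to(tcp(1.2),rate=.04,f_stop=12),state()['contact_force'].round(1))
s=state(); print(s['t'],s['ee_pos'],tcp(1.15))
line_to(s['ee_pos']+ax*.008,rate=.08)
line_to(s['ee_pos']+ax*.008+[0,0,.1])
gripper_open()
p=state()['ee_pos']
move_to([.62,.085,.28],q)
d={n:capture(n) for n in("scene","top","wrist")}; pickle.dump(d,open('cap1.pkl','wb'))
cv2.imwrite('pics/w1.png',d['wrist']['color'][:,:,::-1])
x=[cv2.resize(d[n]['color'][b:b+100,a:a+130,::-1],None,fx=6,fy=6,interpolation=cv2.INTER_CUBIC) for n,a,b in(('scene',300,170),('top',150,120))]
cv2.imwrite('pics/c2.png',np.vstack(x)); [cv2.imwrite(f'pics/c2{i}.png',k) for i,k in enumerate(x)]
print(state()['t'])
```

```text
0.15 False [ 0.4 -0.7  0.5]
0.3 False [-0.3  0.9 -0.1]
0.45 False [-0.7  0.2 -0.2]
0.6 False [-0.3 -0.5 -0.3]
0.75 False [-1.   0.1  1. ]
0.9 False [ 1.2  0.2 -1.9]
1.05 False [ 5.1 -0.7 -4. ]
False [ 6.6 -0.2  2. ]
7.65 [0.5439122  0.09097697 0.07128558] [0.54398445 0.09087032 0.0762354 ]
10.25
```

View pics/w1.png

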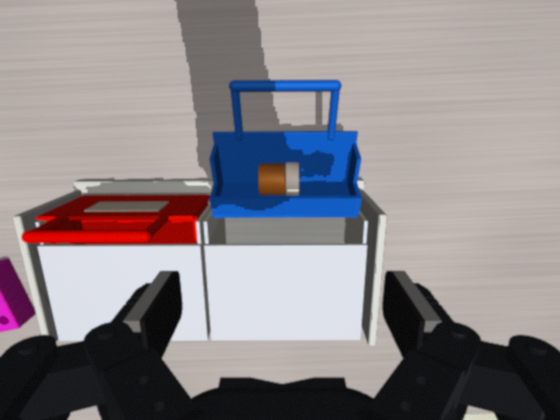

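View pics/c20.png

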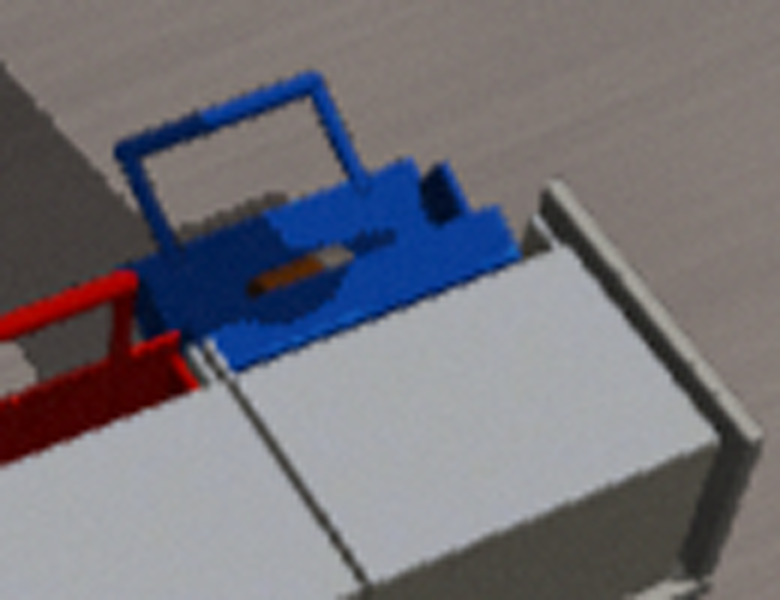

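The blue bin is tipped out and the jar rests in the floor/panel corner. In the wrist image its centre is at about (278,179), cap to the right. The fingertips' inner faces are at about u=182 and u=383. The red bin is unmoved. I'll compute the jar position, the tilt and the fingertip depth.

Run:
```python
from plant import *
import pickle; from geo import *
np.set_printoptions(precision=4,suppress=True)
d=pickle.load(open('cap1.pkl','rb')); s,t,w=d['scene'],d['top'],d['wrist']
pts={'b-':((320.5,195.2),(233.5,86)),'b+':((352.8,182.7),(339,86))}
for n,(a,b) in pts.items():
    X=tri(s,a,w,b); print(n,X,proj(s,X)-a)
    th=np.arcsin((.6408-X[0]+.042*(0.0868-X[1]))/.125); print('tilt',th,np.arccos((X[2]-.03)/.125))
print('jar centre',ray_z(w,(278.5,179),.061),'ends top',ray_z(w,(258,179),.061),ray_z(w,(300,179),.061))
# cap top / jar edges
for p in [(278,163),(278,195)]: print(ray_z(w,p,.061))
# jar silhouette top in scene: cap end visible upper at
X=ray_z(w,(278.5,179),.061)
for z in (.055,.061,.067,.078): print(z,proj(s,ray_z(w,(278.5,179),z)),proj(t,ray_z(w,(278.5,179),z)))
st=state(); p=st['ee_pos']; print(p,st['ee_rot'])
for h in (0.004,.017):
  for y in(-.0425,.0425):
    for x in (-.011,.011): print(h,y,x,proj(w,p+[x,y,-h]))
```

```text
b- [0.5269 0.0445 0.0792] [0.0306 0.0089]
tilt 1.1826048127881335 1.166190461203481
b+ [0.5306 0.1372 0.082 ] [ 0.1714 -0.0025]
tilt 1.0443280835021325 1.1419367777944656
jar centre [0.6166 0.0805 0.061 ] ends top [0.6157 0.0597 0.061 ] [0.6175 0.1023 0.061 ]
[0.6003 0.0807 0.061 ]
[0.6333 0.0792 0.061 ]
0.055 [351.2522 221.3919] [216.0756 179.3072]
0.061 [351.2638 219.5161] [215.5874 179.1619]
0.067 [351.2754 217.6281] [215.093  179.0147]
0.078 [351.2969 214.1345] [214.1699 178.7399]
[0.6188 0.0852 0.2784] [-0.0014  0.0208  0.9998 -0.0002]
0.004 -0.0425 -0.011 [182.2075 266.9558]
0.004 -0.0425 0.011 [188.5908 312.8777]
0.004 0.0425 -0.011 [386.8298 259.0113]
0.004 0.0425 0.011 [384.4888 305.5849]
0.017 -0.0425 -0.011 [190.1422 254.0735]
0.017 -0.0425 0.011 [195.7249 296.9852]
0.017 0.0425 -0.011 [378.4    246.6825]
0.017 0.0425 0.011 [376.5728 290.1549]
```

View pics/c21.png

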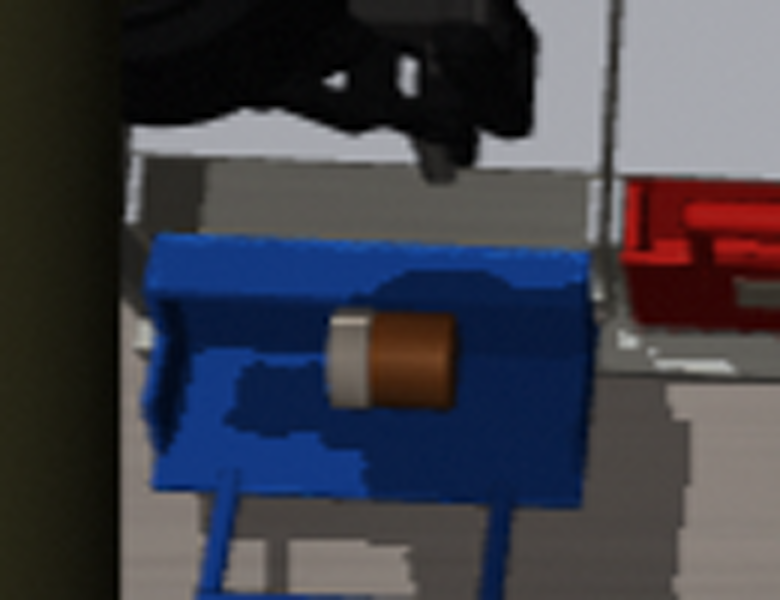

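The top view agrees: jar at (215.3,179.7), against (215.6,179.2) predicted for z≈0.061. The open tips are about 4 mm ahead of the TCP. I'll grasp with a small y shift so both fingers clear the bin's walls.

Run:
```python
from plant import *
import numpy as np,cv2
q=[0,.021,.99978,0]
p=np.array([.6172,.0845,.065])
move_to(p+[0,0,.07],q); print('hit',line_to(p,rate=.06,f_stop=8),state()['ee_pos'],state()['contact_force'].round(1))
clamp(25); s=state(); print(s['finger_gap'],s['grip_force'],s['contact_force'].round(1),s['ee_pos'])
if .033<s['finger_gap']<.048:
    line_to(s['ee_pos']+[0,0,.11],rate=.06); wait(.2)
    s=state(); print(s['finger_gap'],s['grip_force'],s['ee_pos'])
c=[cv2.resize(capture(n)['color'][:,:,::-1],(400,300)) for n in('scene','wrist')]
cv2.imwrite('pics/g.png',np.hstack(c)); print(state()['t'],inverse_kinematics([.511,-.356,.15],[0,-.115,.99337,0]),state()['joints'])
```

```text
hit True [0.61531861 0.08472229 0.09165565] [-0.8  0.1 -0.5]
-7.897614200307336e-06 6.3441159669309855 [-7.1  6.   7.7] [0.61609587 0.08759856 0.09479039]
12.5083 [ 0.03505634  0.37788341  0.66113565  1.66533402 -0.24716936  1.18353888
  2.55739023] [-0.52634357  0.39852616  0.42541589  1.70858167 -0.18785031  1.07581075
  1.49024344]
```

View pics/g.png

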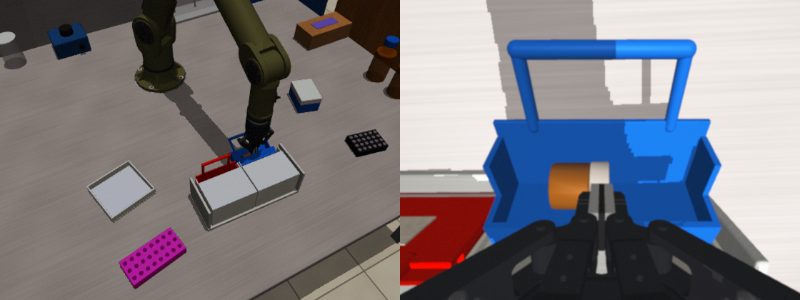

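The 8 N stop tripped on a motion transient at z=0.092, so the fingers closed just above the jar. The jar still lies in the bin, at about (577,186) in this composite. I'll back up, open and measure it again.

Run:
```python
from plant import *
from geo import *
q=[0,.021,.99978,0]
line_to(state()['ee_pos']+[0,0,.06],rate=.15); gripper_open()
move_to([.62,.085,.28],q)
w=capture('wrist');t=capture('top')
import pickle; pickle.dump((w,t),open('cap2.pkl','wb'))
a=cv2.resize(w['color'][80:230,190:390,::-1],None,fx=4,fy=4,interpolation=cv2.INTER_CUBIC)
cv2.imwrite('pics/w2.png',a); print(state()['t'])
```

```text
14.5167
```

View pics/w2.png

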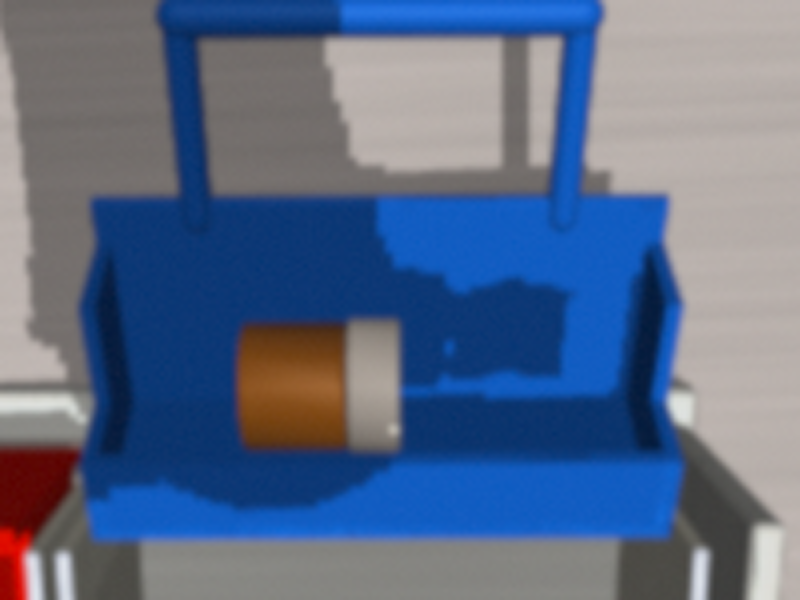

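The jar has shifted about 9 mm in -y, with its centre now at wrist (270,176.5). The bin's inner centre is near u=285.6. I'll descend 5 mm to -y of the bin centre, slower and with a higher stop threshold.

Run:
```python
from plant import *
from geo import *
import pickle
w,t=pickle.load(open('cap2.pkl','rb'))
j=ray_z(w,(269.8,176.5),.061); b=ray_z(w,(285.6,178),.061); print(j,b)
q=[0,.021,.99978,0]
p=np.array([j[0]+.0005,b[1]-.005,.065])
assert abs(j[0]-.616)<.005
move_to(p+[0,0,.06],q); wait(.3); f0=state()['contact_force']
hit=line_to(p,rate=.04,f_stop=16); print('hit',hit,state()['ee_pos'],f0.round(1),state()['contact_force'].round(1))
if not hit:
    clamp(25); s=state(); print(s['finger_gap'],s['grip_force'],s['contact_force'].round(1),s['ee_pos'])
    if .033<s['finger_gap']<.048:
        line_to(s['ee_pos']+[0,0,.11],rate=.06); wait(.2)
        s=state(); print(s['finger_gap'],s['grip_force'],s['ee_pos'])
c=[cv2.resize(capture(n)['color'][:,:,::-1],(400,300)) for n in('scene','wrist')]
cv2.imwrite('pics/g2.png',np.hstack(c)); print(state()['t'],state()['joints'])
for o in([0,-.115,.99337,0],[0,.99337,.115,0]): print(inverse_kinematics([.511,-.356,.15],o))
```

```text
[0.61633489 0.07175205 0.061     ] [0.6185823  0.08778713 0.061     ]
hit False [0.61581009 0.08304848 0.06452268] [-0.2 -0.8  0.3] [-5.9  0.4  3.4]
0.03944566086613759 29.804041385650635 [-6.3  0.1  4.4] [0.61583558 0.08277687 0.06472269]
0.0392292257594581 31.389752626419067 [0.61575403 0.08276905 0.17456561]
19.8917 [-0.54510574  0.32054137  0.45085127  1.63685272 -0.14681735  1.21795101
  1.46542661]
[-0.00474081  0.38949896  0.71424737  1.66665949 -0.27154392  1.1873218
  2.57632326]
[-0.22360216  0.50206472  1.03662903  1.67320636 -0.45484517  1.23095186
 -0.42511255]
```

View pics/g2.png

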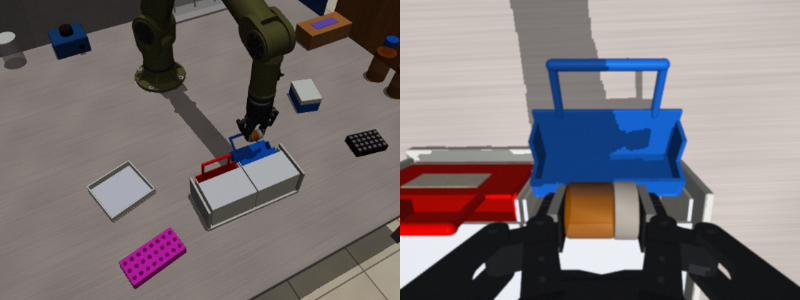

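The jar is held by its flat ends: gap 39 mm, amber body and cap between the pads at about (603,210). On to the tray.

Run:
```python
from plant import *
import numpy as np,cv2
q=[0,-.115,.99337,0]
move_to([.511,-.356,.17],q); wait(.2); s=state(); print(s['t'],s['finger_gap'],s['grip_force'],s['ee_pos'])
line_to([.511,-.356,.05],rate=.12); wait(.3)
hit=line_to([.511,-.356,.022],rate=.015,f_stop=5); s=state(); print(hit,s['ee_pos'],s['contact_force'].round(1),s['grip_force'],s['t'])
c=[cv2.resize(capture(n)['color'][:,:,::-1],(400,300)) for n in('top','wrist')]
cv2.imwrite('pics/p.png',np.hstack(c))
```

```text
21.7417 0.03930422936290874 31.717037558555603 [ 0.51180164 -0.35488866  0.1699016 ]
True [ 0.51097171 -0.35597857  0.02499027] [-0.5  0.8  5. ] 32.24192440509796 24.6917
```

View pics/p.png

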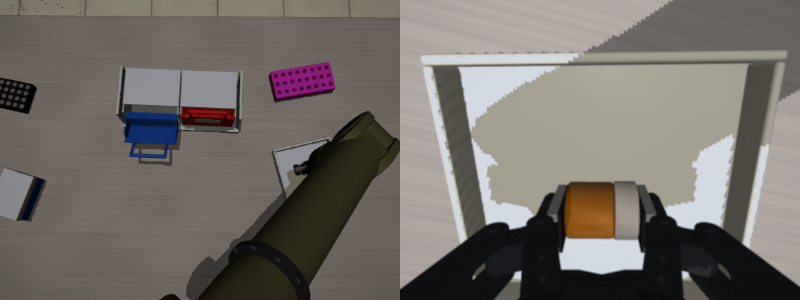

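The jar is touching the tray floor at z=0.025, as expected, at about (603,210) and well inside the walls. The blue bin is still tipped out and the red bin is unmoved. I'll release and retreat.

Run:
```python
from plant import *
import numpy as np,cv2
gripper_open(); wait(.3)
p=state()['ee_pos']; line_to(p+[0,0,.15],rate=.08); wait(1)
cv2.imwrite('pics/e.png',np.hstack([cv2.resize(capture(n)['color'][:,:,::-1],(400,300)) for n in('scene','wrist')])); print(state()['t'],state()['finger_gap'])
```

```text
28.7333 0.08554768510195905
```

View pics/e.png

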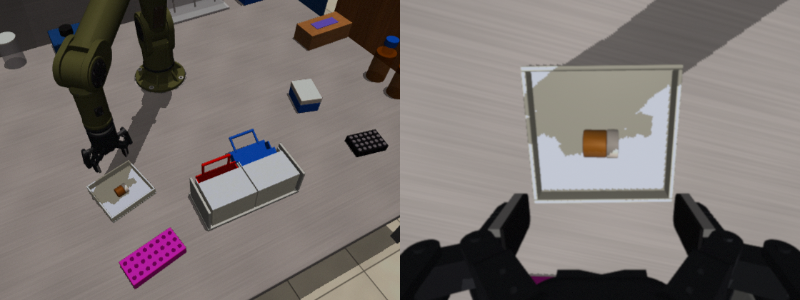

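The jar lies on the tray floor at about (601,143), near the middle and released. The blue bin is tipped out and the red bin is as it was.

```bash
python3 -c "
from plant import *
print(close_job())"
```

```text
the job is handed in; nothing more can be done
None
```

The job is handed in (verdict not shown): the last pictures show the amber jar released on the tray floor, the blue bin tipped out and the red bin unmoved, at about 29 s; the first grasp missed and nudged the jar about 9 mm, the second held.

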